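# Sort tubes and a bottle, then hold the block heater's lid half open

### The arm

A 6-joint arm with a two-finger parallel gripper is mounted at the origin on a cart in front of the work surface, level with it; the furniture and walls round the work are solid. World frame = base frame: x ahead of the robot, y to its left, z up, the work surface at z = 0. Lengths are in m, angles in rad, forces in N, time in s.
With the tool pointing down it reaches from about 0.35 to 0.85 m from the base axis. Payload 8.1 kg.
Tool frame: the origin (TCP) lies between the finger pads; the fingertips stand 11 mm ahead of it and the grasp point (between the pads) lies 8 mm behind it (robot.tips_ahead is the distance from the TCP to the fingertips, in m); z points along the fingers, y is the line along which they close (so a half turn about z gives the same grasp; the last joint's range is limited). The gripper opens to 93 mm and grips with 3 to 60 N. Pads are 15 mm wide; open, the fingers measure 128 mm over their backs; the gripper's body (75 mm by 188 mm) begins 65 mm behind the grasp point.
Start: joints at [-1.198, 0.13, 1.488, -0, 1.523, -0.085], TCP at [0.265, -0.538, 0.23] pointing down, gripper open.
Joint ranges: [-2.96, 2.96], [-0.89, 2.26], [0.02, 2.5], [-1.34, 4.48], [0, 2.73], [-2.66, 2.66]. Speed limits (rad/s): [2.39, 2.39, 2.79, 3.14, 3.14, 3.14].

### API

Orientations are given as a rotation vector (axis times angle).
In Python, from plant import robot gives the robot as it stands. The module is installed in compiled form; this text tells all that it offers.
- The arm moves only by the tool move_arm, never from a script. Its argument "deltas" is one flat list of numbers, 7 for each row, row after row: the shift along the tool's x, y, z in m, then the turn, a rotation vector about the tool's x, y, z in rad, then the opening, from 0 (shut) to 1 (fully open). A call has 1 to 12 rows; each row is the pose to reach, as a shift and turn from the pose commanded when the call began, along the tool's axes at that moment; what a row does not reach only later rows make up. A row lasts 1/8 s, in which the tool goes at most 62.5 mm and 10.7 degrees, less where a joint would pass 70% of its speed; a pose out of reach is approached as far as the arm can. A call with a gripper value outside its range is refused whole. The fingers move at their own pace and stop on an object; "squeeze" is the grip in N (left out, the last holds). Time passes only in rows, so rows that repeat a pose let the fingers close. It gives the time, the measured TCP pose, the force, the opening and the grip force at its end, in the units of the state.
- robot.read_state(): the state, without advancing time (a new reading comes with each control period).
- robot.read_camera(name): name is "side" or "top" or "wrist"; returns (picture, depth): 420x560x3 uint8, red, green, blue; 420x560 float32, m along the optical axis (not along the pixel's ray), 0 where there is no reading.
- robot.camera_model(name): a dict with "K" (3x3 intrinsics, pixels), "R" (3x3) and "t" (3): a world point X has camera coordinates R X + t; the wrist camera has in their place "tool_from_camera" (4x4, takes a point from camera to tool coordinates, whose origin is the TCP and whose axes are the flange's). Camera axes: x right, y down, z forward; pixel columns grow to the right and rows downward; lengths in m; the calibration is good to about 2 mm. A picture is of the moment at which its call begins: read the wrist's pose just before it. camera_model takes no time and is no camera call.
- robot.close_job(): hands the job in; it is judged then, once.
Trained networks look in the newest picture that a camera, given by its name, has taken for a name from the list of things; names that differ only in an ending like _2 or _b are one class to them, and where a whole thing is asked for, a point or a joint stands for the part that bears it (a point fixed in the world has none). Each returns a list of dicts, best first, with "confidence" (0 to 1); they miss things now and then, are a little off and sometimes report something else, mostly with a low value. They report only what shows in the picture. A call takes as long as a camera call.
- robot.recognise(camera, label): "uv" ([column, row] in pixels, amid what is visible of it).
The state is a dict: "t": time; "q": joint angles; "dq": joint speeds; "joint_torque": joint torques, N m; "tool_pos": TCP position; "orientation": TCP orientation; "force": force on the tool from outside, world axes, zero at the start; "wrist_torque": the same for the moment, N m; "opening": finger opening in m; "gripper_force": force on a finger pad.
Only numpy, scipy, OpenCV 4.12 (cv2) and the standard library are available. Lean on these libraries where they do the work, as an engineer would, in place of code of your own. Each camera call takes 0.05 s, during which the arm holds its last target. There are 200 camera calls.

### The job

I want to load the block heater: first clear the mixed things at its left, standing both tubes upright in the deep bin and the bottle upright in the shallow tray. Then take the heater's lid by its bar handle, raise it to 45 degrees (give or take five) and keep holding it there, since it falls shut by itself: finish while still holding the bar. Leave the timer, micropipette and screwdriver where they are.

Things in the scene. Friction and masses are not known exactly. Their poses are not given: they have to be found in the camera images.
- tube_1: capped 50 ml tube with a flat foot, standing upright on the bench with the other two things left of the heater; 104 mm tall, barrel 27 mm diameter, screw cap 35 mm diameter over the top 14 mm. Light (about 35 g). Origin at the centre of its underside, z up through the cap. The two tubes differ only in cap colour, which does not matter
- tube_2: capped 50 ml tube with a flat foot, standing upright on the bench with the other two things left of the heater; 104 mm tall, barrel 27 mm diameter, screw cap 35 mm diameter over the top 14 mm. Light (about 35 g). Origin at the centre of its underside, z up through the cap. The two tubes differ only in cap colour, which does not matter
- bottle: small white reagent bottle, standing upright on the bench with the other two things left of the heater; body 40 mm diameter up to 48 mm height, shoulder tapering in above it to 65 mm, then a cap 23 mm diameter; 75 mm tall in all. About 60 g. Origin at the centre of its underside, z up.
- deep_bin: deep bin of plain grey plastic, open at the top, stands fast on the bench to the right of the heater: 90 mm (its x) by 140 mm (its y) outside, 38 mm high, walls and floor 4 mm. Origin at the centre of its underside, z up. The tubes go here. It and the shallow tray stand one behind the other and may have changed places
- shallow_tray: shallow tray of plain grey plastic, open at the top, stands fast on the bench to the right of the heater: 110 mm (its x) by 150 mm (its y) outside, rim 14 mm high, walls and floor 4 mm. Origin at the centre of its underside, z up. The bottle goes here
- block_heater: black dry block heater, 248 mm (its x) by 214 mm (its y), body 88 mm high, clear box lid with metal edging shut on it, its top at 122 mm; stands fast on the bench. Origin at the centre of its underside, -x is its front (toward the robot), z up. Its lid covers x -76 to +106 mm and y -93 to +93 mm
- lid_hinge (a point): middle of the lid's hinge line at the rear of the heater, 94 mm above the bench; the hinge runs along the heater's y axis
- block_heater_lid (a joint): angle of the heater's lid, rad: 0 shut (as it starts), grows as the front edge is raised, stop at 1.83; 45 degrees is 0.785. Lid and bar weigh about 0.2 kg, the hinge is free and the lid falls shut when let go
- lid_bar: round steel bar on top of the lid near its front edge, 10 mm diameter, 96 mm long, turning freely on its own axis between two posts, parallel to the hinge. Origin at its middle: when shut 156 mm above the bench, 34 mm above the lid's top, 176 mm in front of the hinge line, 62 mm above it. Can be pinched from above, fingers before and behind it. y along the bar
- timer: white kitchen-type timer standing on edge, 20x62x62 mm, left of the heater's rear. Bystander, loose: leave it where it is
- micropipette: micropipette lying on the bench, 228x50x27 mm, left of the tubes and bottle. Bystander, loose: leave it where it is
- screwdriver_by: screwdriver lying across the front of the bench before the heater, 178x26x24 mm. Bystander, loose: leave it where it is

How it is judged:
On the way, in this order (a step that is already met when the one before it is completed fails the run):
1. both tubes stand upright in the deep bin and the bottle in the shallow tray, let go, the lid still shut (x of tube_1 in the frame of deep_bin between -0.041 and 0.041 m and y of tube_1 in the frame of deep_bin between -0.066 and 0.066 m and z of each of tube_1, tube_2 in the frame of deep_bin below 0.014 m and angle between each of tube_1, tube_2, bottle's own z axis and vertical below 0.2 rad and linear speed of each of tube_1, tube_2, bottle below 0.05 m/s and contact force between the fingers and tube_1 below 0.05 N and x of tube_2 in the frame of deep_bin between -0.041 and 0.041 m and y of tube_2 in the frame of deep_bin between -0.066 and 0.066 m and contact force between the fingers and tube_2 below 0.05 N and x of bottle in the frame of shallow_tray between -0.051 and 0.051 m and y of bottle in the frame of shallow_tray between -0.071 and 0.071 m and z of bottle in the frame of shallow_tray below 0.014 m and contact force between the fingers and bottle below 0.05 N and value of joint block_heater_lid below 0.1 rad), for 0.2 s.
2. the lid is held by its bar at 45 degrees (value of joint block_heater_lid between 0.68 and 0.89 rad and velocity of joint block_heater_lid between -0.1 and 0.1 rad/s and contact force between the fingers and lid_bar above 0.3 N), for 0.3 s.
At the end, for the whole second after the job is handed in: Tubes stand on the deep bin's floor, the bottle on the shallow tray's, upright within 0.2 rad, at rest, untouched; the lid is still (under 0.1 rad/s) at 0.68 to 0.89 rad (39 to 51 degrees), and the fingers bear on its bar with over 0.3 N, through the last second (all of step 2 and x of tube_1 in the frame of deep_bin between -0.041 and 0.041 m and y of tube_1 in the frame of deep_bin between -0.066 and 0.066 m and z of each of tube_1, tube_2 in the frame of deep_bin below 0.014 m and angle between each of tube_1, tube_2, bottle's own z axis and vertical below 0.2 rad and linear speed of each of tube_1, tube_2, bottle below 0.05 m/s and contact force between the fingers and tube_1 below 0.05 N and x of tube_2 in the frame of deep_bin between -0.041 and 0.041 m and y of tube_2 in the frame of deep_bin between -0.066 and 0.066 m and contact force between the fingers and tube_2 below 0.05 N and x of bottle in the frame of shallow_tray between -0.051 and 0.051 m and y of bottle in the frame of shallow_tray between -0.071 and 0.071 m and z of bottle in the frame of shallow_tray below 0.014 m and contact force between the fingers and bottle below 0.05 N); the arm keeps its last pose, push and grip.
It fails at once if the timer is moved by more than 3 cm (distance of timer from where it was at the start of the episode above 0.03 m).
It fails at once if the micropipette is moved by more than 3 cm (distance of micropipette from where it was at the start of the episode above 0.03 m).
It fails at once if the screwdriver is moved by more than 3 cm (distance of screwdriver_by from where it was at the start of the episode above 0.03 m).
It also fails if it takes over 72 s, if anything falls off the work surface, if the arm or the gripper's body presses on something with over 40 N, if the wrist force passes 120 N, or if a joint passes its speed limit or range.

## Working session

There is one attempt and no reset: what is moved stays moved. The work goes in short steps, Python scripts to look and compute and a tool call to move; the robot and the scene stay as the last step left them, time stands still between calls to the robot, and variables do not carry over. Pictures are saved under pics/ and viewed, at most 10 in all, crops included, and the job is handed in when it is done.

Besides the shell and the picture viewer there is one more tool, called after ">>>" as name(argument=value, ...) on one line, values as JSON. move_arm: Moves the arm, as the interface text tells. Its arguments: {"type":"object","properties":{"deltas":{"type":"array","items":{"type":"number"}},"squeeze":{"type":"number"}},"required":["deltas"]}

```bash
mkdir -p pics; cat > h.py <<'E'
import numpy as np, cv2
from plant import robot
from scipy.spatial.transform import Rotation as Ro
def cloud(name):
    s=robot.read_state(); im,d=robot.read_camera(name); m=robot.camera_model(name)
    K=np.array(m["K"]); v,u=np.indices(d.shape)
    P=np.stack([(u-K[0,2])/K[0,0]*d,(v-K[1,2])/K[1,1]*d,d],-1)
    if "R" in m: W=(P-np.array(m["t"]))@np.array(m["R"])
    else:
        T=np.array(m["tool_from_camera"]); R=Ro.from_rotvec(s["orientation"]).as_matrix()
        W=(P@T[:3,:3].T+T[:3,3])@R.T+np.array(s["tool_pos"])
    W[d==0]=np.nan
    return im,W
E
python3 - <<'E'
from h import *
for c in ["top","side"]:
    im,W=cloud(c); cv2.imwrite(f"pics/{c}0.png",im[...,::-1]); np.save(f"{c}.npy",W)
    for l in ["tube_1","bottle","deep_bin","shallow_tray","block_heater","lid_bar","timer","micropipette","screwdriver_by"]:
        for r in robot.recognise(c,l)[:3]:
            u,v=map(int,np.round(r["uv"])); p=W[max(v-2,0):v+3,max(u-2,0):u+3].reshape(-1,3)
            print(c,l,round(r["confidence"],2),(u,v),np.round(np.nanmedian(p,0),3))
s=robot.read_state();print(s)
E
```

```text
top tube_1 0.74 (222, 210) [0.557 0.34  0.1  ]
top tube_1 0.6 (219, 266) [0.405 0.34  0.105]
top bottle 0.59 (144, 240) [0.485 0.563 0.025]
top bottle 0.45 (191, 226) [0.517 0.422 0.074]
top deep_bin 0.71 (400, 195) [ 0.615 -0.185  0.004]
top shallow_tray 0.82 (412, 254) [ 0.438 -0.208  0.004]
top block_heater 0.64 (316, 189) [0.618 0.074 0.074]
top lid_bar 0.55 (319, 204) [0.558 0.075 0.16 ]
top timer 0.7 (213, 166) [0.691 0.367 0.062]
top micropipette 0.95 (144, 239) [0.488 0.563 0.026]
top screwdriver_by 0.75 (327, 290) [0.339 0.046 0.023]
side tube_1 0.73 (274, 279) [0.542 0.361 0.058]
side tube_1 0.7 (326, 282) [0.421 0.357 0.063]
side bottle 0.91 (279, 311) [0.519 0.448 0.053]
side deep_bin 0.6 (274, 166) [ 0.622 -0.212  0.004]
side deep_bin 0.18 (282, 310) [0.512 0.446 0.055]
side shallow_tray 0.82 (328, 172) [ 0.435 -0.195  0.003]
side shallow_tray 0.7 (270, 163) [ 0.64  -0.224  0.004]
side shallow_tray 0.5 (277, 192) [0.564 0.137 0.144]
side block_heater 0.58 (255, 207) [0.628 0.121 0.074]
side lid_bar 0.44 (209, 287) [0.689 0.399 0.052]
side lid_bar 0.37 (258, 208) [0.621 0
[... 217 characters left out ...]
't': 1.0, 'q': array([-1.19840591e+00,  1.30408335e-01,  1.48818335e+00, -2.75597989e-05,
        1.52302372e+00, -8.54235407e-02]), 'dq': array([ 1.30068056e-03, -7.48302598e-04, -2.52353242e-03,  9.30264398e-04,
        8.71180376e-05, -1.18519252e-03]), 'joint_torque': array([ 1.61810032e-03, -5.59766972e+01, -4.92062187e+01,  7.69207883e-02,
        2.25219835e-02, -3.61887544e-05]), 'tool_pos': array([ 0.26519184, -0.53821492,  0.22963939]), 'orientation': array([-3.05962564e+00, -7.12866476e-01,  4.79057737e-05]), 'force': array([-0.32116025, -0.196398  , -0.24357785]), 'wrist_torque': array([ 0.02028635, -0.01702611, -0.01796477]), 'gripper_force': 0.0, 'opening': 0.09339913891703029}
```

View pics/top0.png

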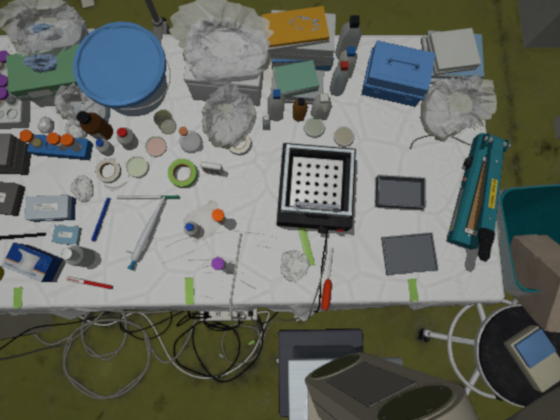

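View pics/side0.png

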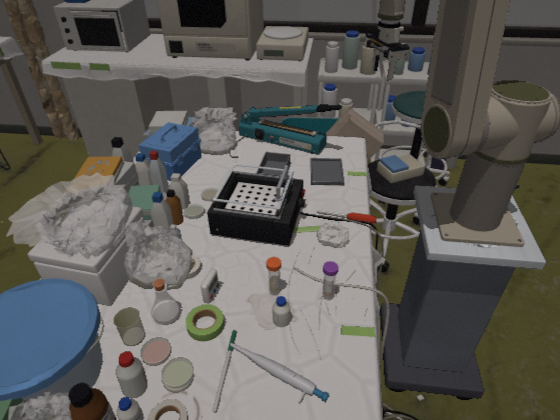

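The top view shows the orange-cap tube at (218,216), the purple-cap tube at (219,264) and the bottle with blue cap at (190,230). The heater is at (318,187), with the deep bin behind at (400,192) and the shallow tray in front at (410,254). The side view agrees. Next I refine these positions.

```bash
python3 - <<'E'
from h import *
T=np.load("top.npy").reshape(-1,3); S=np.load("side.npy").reshape(-1,3)
def sel(A,x,y,z): return A[(A[:,0]>x[0])&(A[:,0]<x[1])&(A[:,1]>y[0])&(A[:,1]<y[1])&(A[:,2]>z[0])&(A[:,2]<z[1])]
def rep(n,p):
    if len(p)>3: print(n,len(p),"mid",np.round((p.min(0)+p.max(0))/2,3),"min",p.min(0).round(3),"max",p.max(0).round(3),"mean",p.mean(0).round(3))
    else: print(n,len(p))
def rect(n,p):
    if len(p)>5: print(n,"rect",np.round(cv2.minAreaRect((p[:,:2]*1000).astype(np.float32))[0],0),[np.round(k,1) for k in cv2.minAreaRect((p[:,:2]*1000).astype(np.float32))[1:]])
for nm,A in (("T",T),("S",S)):
    rep(nm+"orange",sel(A,(.5,.62),(.3,.4),(.088,.12)))
    rep(nm+"purple",sel(A,(.36,.46),(.29,.4),(.088,.12)))
    rep(nm+"bottlecap",sel(A,(.45,.57),(.38,.48),(.066,.085)))
    p=sel(A,(.5,.72),(-.3,-.1),(.025,.05)); rep(nm+"bin",p); rect(nm+"bin",p)
    p=sel(A,(.33,.52),(-.32,-.1),(.009,.03)); rep(nm+"tray",p); rect(nm+"tray",p)
    p=sel(A,(.45,.8),(-.1,.25),(.145,.18)); rep(nm+"bar",p); rect(nm+"bar",p)
    p=sel(A,(.35,.85),(-.1,.25),(.07,.13)); rep(nm+"heater",p); rect(nm+"heater",p)
    p=sel(A,(.25,.85),(-.05,.12),(.012,.04)); p=p[p[:,0]<.44]; rep(nm+"screwd",p)
    p=sel(A,(.55,.85),(.3,.5),(.03,.08)); rep(nm+"timer",p)
    p=sel(A,(.3,.7),(.49,.7),(.01,.06)); rep(nm+"pip",p)
im=cv2.imread("pics/top0.png")[140:320,180:460]; cv2.imwrite("pics/crop.png",cv2.resize(im,None,fx=2.8,fy=2.8,interpolation=3))
E
```

```text
Torange 134 mid [0.544 0.345 0.101] min [0.527 0.329 0.092] max [0.561 0.361 0.11 ] mean [0.544 0.345 0.103]
Tpurple 138 mid [0.413 0.343 0.1  ] min [0.398 0.327 0.09 ] max [0.429 0.359 0.11 ] mean [0.414 0.343 0.104]
Tbottlecap 51 mid [0.516 0.427 0.074] min [0.506 0.417 0.069] max [0.525 0.436 0.078] mean [0.516 0.427 0.075]
Tbin 350 mid [ 0.621 -0.179  0.035] min [ 0.572 -0.252  0.025] max [ 0.671 -0.106  0.045] mean [ 0.621 -0.179  0.035]
Tbin rect [ 622. -180.] [array([141.9,  92.1]), np.float64(86.3)]
Ttray 363 mid [ 0.43  -0.214  0.019] min [ 0.351 -0.32   0.009] max [ 0.508 -0.108  0.03 ] mean [ 0.445 -0.211  0.014]
Ttray rect [ 430. -214.] [array([138. , 225.4]), np.float64(5.1)]
Tbar 172 mid [0.558 0.079 0.157] min [0.549 0.023 0.148] max [0.567 0.135 0.166] mean [0.558 0.08  0.16 ]
Tbar rect [558.  79.] [array([112.3,  11.1]), np.float64(85.1)]
Theater 5565 mid [0.675 0.103 0.1  ] min [ 0.499 -0.042  0.07 ] max [0.85  0.249 0.13 ] mean [0.629 0.075 0.088]
Theater rect [675. 103.] [array([350.8, 290.8]), np.float64(0.1)]
Tscrewd 516 mid [0.362 0.073 0.026] min [0.287 0.027 
[... 937 characters left out ...]
8, 213.9]), np.float64(8.4)]
Sbar 107 mid [0.556 0.084 0.155] min [0.547 0.027 0.145] max [0.565 0.141 0.164] mean [0.556 0.089 0.158]
Sbar rect [557.  84.] [array([114.2,   8.9]), np.float64(84.3)]
Sheater 4116 mid [0.674 0.106 0.1  ] min [ 0.497 -0.037  0.07 ] max [0.85  0.249 0.129] mean [0.629 0.09  0.088]
Sheater rect [681.  88.] [array([379.3, 261.8]), np.float64(10.6)]
Sscrewd 357 mid [0.363 0.078 0.025] min [0.287 0.037 0.012] max [0.438 0.12  0.039] mean [0.353 0.073 0.021]
Stimer 1596 mid [0.701 0.402 0.055] min [0.551 0.304 0.03 ] max [0.85 0.5  0.08] mean [0.769 0.41  0.056]
Spip 2014 mid [0.552 0.588 0.02 ] min [0.404 0.49  0.01 ] max [0.7   0.687 0.03 ] mean [0.575 0.581 0.021]
```

View pics/crop.png

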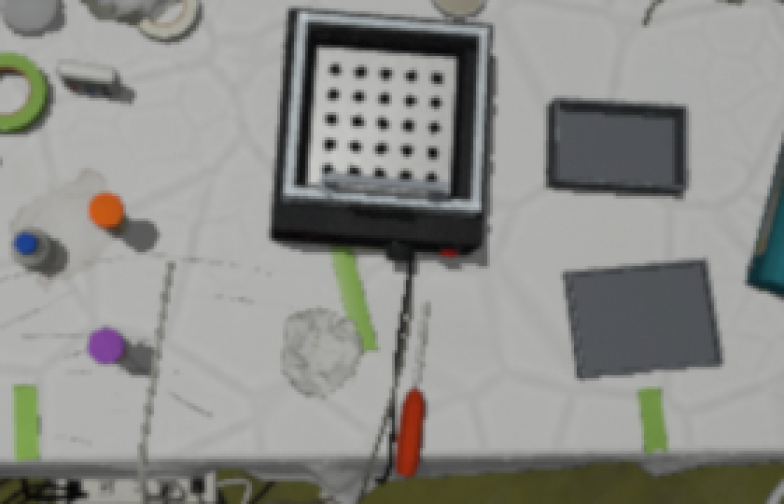

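The enlarged top view puts the orange tube at (106,210), purple at (106,345), the bottle cap at (25,243) and the bar at (385,186), with the bin rear right and the tray front right. The heater is turned by about -5 degrees. Measured heights match the given sizes, so I start moving.

```bash
cat > go.py <<'E'
import sys
from h import *
# usage: go.py x y z yaw_deg(of tool x) -> shift & turn in tool axes
def go(x,y,z,yaw=90.):
    s=robot.read_state(); R=Ro.from_rotvec(s["orientation"]).as_matrix(); a=np.radians(yaw)
    G=np.array([[np.cos(a),np.sin(a),0],[np.sin(a),-np.cos(a),0],[0,0,-1]])
    print("shift",np.round(R.T@(np.array([x,y,z])-s["tool_pos"]),4),"turn",np.round(Ro.from_matrix(R.T@G).as_rotvec(),3),"t",round(s["t"],2))
if __name__=="__main__": go(*map(float,sys.argv[1:]))
E
python3 go.py 0.544 0.347 0.20 90
```

```text
shift [ 0.6414 -0.6708  0.0296] turn [-0.     0.    -1.113] t 1.0
```

>>> move_arm(deltas=[0.019,-0.02,0,0,0,-0.04,1,0.051,-0.054,0,0,0,-0.12,1,0.09,-0.094,0,0,0,-0.22,1,0.128,-0.134,0,0,0,-0.32,1,0.167,-0.174,0,0,0,-0.42,1,0.205,-0.215,0,0,0,-0.52,1,0.244,-0.255,0,0,0,-0.62,1,0.282,-0.295,0,0,0,-0.72,1,0.32,-0.335,0,0,0,-0.82,1,0.36,-0.376,0,0,0,-0.92,1,0.398,-0.416,0,0,0,-1.02,1,0.436,-0.456,0,0,0,-1.113,1], squeeze=15)

```text
t: 2.5
tool_pos: [0.4552, 0.0654, 0.23]
orientation: [2.217, 2.225, 0.001]
force: [1.9, -0.2, 0.8]
opening: 0.0928
gripper_force: 0.0
```

```bash
python3 go.py 0.544 0.347 0.20 90
```

```text
shift [0.2813 0.0897 0.0301] turn [0.001 0.    0.003] t 2.5
```

>>> move_arm(deltas=[0.05,0.016,0,0,0,0,1,0.105,0.034,0.005,0,0,0,1,0.16,0.052,0.01,0,0,0,1,0.215,0.07,0.02,0,0,0,0.7,0.26,0.084,0.025,0,0,0,0.7,0.281,0.09,0.03,0,0,0,0.7,0.281,0.09,0.03,0,0,0,0.7])

```text
t: 3.38
tool_pos: [0.5443, 0.3457, 0.1985]
orientation: [-2.219, -2.223, 0.002]
force: [-0.0, -0.4, 0.0]
opening: 0.0654
gripper_force: 0.0
```

```bash
python3 - <<'E'
from h import *
im,W=cloud("wrist"); cv2.imwrite("pics/w1.png",im[...,::-1])
A=W.reshape(-1,3)
def sel(x,y,z): return A[(A[:,0]>x[0])&(A[:,0]<x[1])&(A[:,1]>y[0])&(A[:,1]<y[1])&(A[:,2]>z[0])&(A[:,2]<z[1])]
for n,b in dict(orange=((.5,.6),(.3,.4),(.092,.115)),purple=((.36,.46),(.29,.4),(.09,.115)),cap=((.45,.57),(.38,.48),(.066,.085))).items():
    p=sel(*b); print(n,len(p), ((p.min(0)+p.max(0))/2).round(4) if len(p) else "", (p.max(0)-p.min(0)).round(4) if len(p) else "")
print(robot.read_state()["tool_pos"])
E
python3 go.py 0.544 0.347 0.057
```

```text
orange 1836 [0.5438 0.3484 0.0992] [0.0334 0.0344 0.0141]
purple 2077 [0.4138 0.347  0.0983] [0.0347 0.0342 0.016 ]
cap 722 [0.5167 0.4301 0.0717] [0.0211 0.0212 0.0114]
[0.54440729 0.34459001 0.19902368]
shift [ 0.0025 -0.0003  0.142 ] turn [-0.001  0.001  0.001] t 3.42
```

View pics/w1.png

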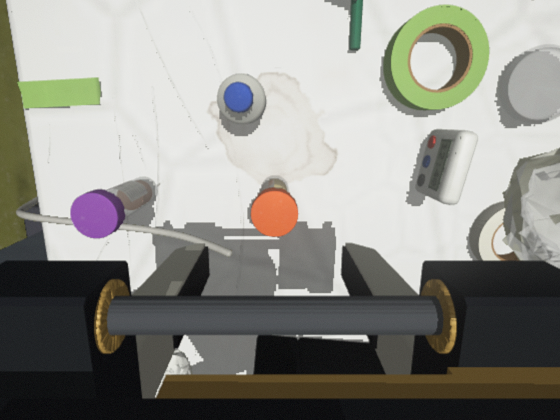

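The wrist view shows the orange cap at (274,213), centred between the fingers, with purple at (97,214) and the bottle at (240,97). All agree with the measured points. I descend and grip.

>>> move_arm(deltas=[0.003,0,0.04,0,0,0,0.7,0.003,0,0.09,0,0,0,0.7,0.003,0,0.13,0,0,0,0.7,0.003,0,0.142,0,0,0,0.7,0.003,0,0.142,0,0,0,0.7,0.003,0,0.142,0,0,0,0.1,0.003,0,0.142,0,0,0,0.1,0.003,0,0.142,0,0,0,0.1,0.003,0,0.142,0,0,0,0.1,0.003,0,0.142,0,0,0,0.1], squeeze=15)

```text
t: 4.68
tool_pos: [0.5452, 0.3479, 0.0584]
orientation: [2.221, 2.221, 0.002]
force: [-0.5, -0.3, 4.9]
opening: 0.0335
gripper_force: 15.0
```

The opening reads 33.5 mm, so the fingers are meeting the cap rather than the barrel. I regrip with the pads on the cap.

>>> move_arm(deltas=[0,0,0,0,0,0,0.6,0,0,0,0,0,0,0.6,0,0,-0.02,0,0,0,0.6,0,0,-0.032,0,0,0,0.6,0,0,-0.032,0,0,0,0.1,0,0,-0.032,0,0,0,0.1,0,0,-0.032,0,0,0,0.1,0,0,-0.032,0,0,0,0.1,0,0,-0.032,0,0,0,0.1,0,0,-0.04,0,0,0,0.1,0,0,-0.055,0,0,0,0.1,0,0,-0.055,0,0,0,0.1], squeeze=15)

```text
t: 6.18
tool_pos: [0.5462, 0.3483, 0.1155]
orientation: [2.221, 2.221, 0.006]
force: [-0.1, -0.2, -0.0]
opening: 0.0339
gripper_force: 15.0
```

```bash
python3 - <<'E'
from h import *
a,_=cloud("wrist"); b,W=cloud("side"); cv2.imwrite("pics/g1.png",np.hstack([a[100:400,130:430],cv2.resize(b[200:330,220:350],(300,300))])[...,::-1])
s=robot.read_state();print(s["opening"],s["gripper_force"],s["force"],s["tool_pos"])
E
python3 go.py 0.544 0.348 0.30
```

```text
0.03372656447042098 14.999847573508305 [ 0.02845645  0.46047041 -0.6583128 ] [0.54522717 0.34777822 0.11349871]
shift [ 0.0004 -0.001  -0.1865] turn [ 0.001 -0.001 -0.   ] t 6.28
```

View pics/g1.png

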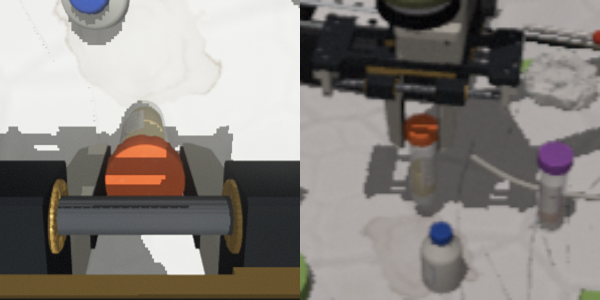

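The side view shows the orange tube held by its cap and hanging straight. I carry it over the heater to the bin.

>>> move_arm(deltas=[0,0,-0.02,0,0,0,0.1,0,0,-0.06,0,0,0,0.1,-0.005,0,-0.11,0,0,0,0.1,-0.025,0.003,-0.15,0,0,0,0.1,-0.065,0.008,-0.167,0,0,0,0.1,-0.115,0.015,-0.17,0,0,0,0.1,-0.17,0.022,-0.17,0,0,0,0.1,-0.225,0.029,-0.17,0,0,0,0.1,-0.28,0.036,-0.17,0,0,0,0.1,-0.335,0.044,-0.17,0,0,0,0.1,-0.39,0.051,-0.17,0,0,0,0.1,-0.445,0.058,-0.17,0,0,0,0.1])

```text
t: 7.78
tool_pos: [0.6028, -0.0993, 0.2841]
orientation: [2.221, 2.221, 0.001]
force: [1.3, 1.3, -0.4]
opening: 0.0337
gripper_force: 15.0
```

```bash
python3 go.py 0.618 -0.210 0.096
```

```text
shift [-0.1107  0.015   0.1881] turn [0.001 0.    0.   ] t 7.78
```

>>> move_arm(deltas=[-0.045,0.006,0,0,0,0,0.1,-0.085,0.011,0.005,0,0,0,0.1,-0.108,0.015,0.02,0,0,0,0.1,-0.111,0.015,0.055,0,0,0,0.1,-0.111,0.015,0.1,0,0,0,0.1,-0.111,0.015,0.145,0,0,0,0.1,-0.111,0.015,0.175,0,0,0,0.1,-0.111,0.015,0.186,0,0,0,0.1,-0.111,0.015,0.189,0,0,0,0.1,-0.111,0.015,0.189,0,0,0,0.1])

```text
t: 9.02
tool_pos: [0.6187, -0.2086, 0.0952]
orientation: [2.22, 2.22, 0.001]
force: [0.6, 0.6, -0.2]
opening: 0.0335
gripper_force: 15.0
```

>>> move_arm(deltas=[0,0,0.001,0,0,0,0.3,0,0,0.001,0,0,0,0.6,0,0,0.001,0,0,0,0.6,0,0,-0.03,0,0,0,0.6,0,0,-0.085,0,0,0,0.65,0.01,-0.004,-0.13,0,0,0,0.65,0.05,-0.018,-0.145,0,0,0,0.65,0.1,-0.037,-0.145,0,0,0,0.65,0.155,-0.057,-0.145,0,0,0,0.65,0.21,-0.077,-0.145,0,0,0,0.65,0.265,-0.097,-0.145,0,0,0,0.65,0.32,-0.117,-0.145,0,0,0,0.65])

```text
t: 10.52
tool_pos: [0.5, 0.1131, 0.2391]
orientation: [2.221, 2.221, 0.001]
force: [0.3, 0.1, -0.2]
opening: 0.0602
gripper_force: 0.0
```

```bash
python3 go.py 0.414 0.347 0.090; python3 - <<'E'
from h import *
im,W=cloud("top"); cv2.imwrite("pics/t2.png",cv2.resize(im[130:290,340:460],None,fx=3,fy=3)[...,::-1])
A=W.reshape(-1,3);p=A[(abs(A[:,0]-.62)<.08)&(abs(A[:,1]+.18)<.09)&(A[:,2]>.09)&(A[:,2]<.13)]
print(len(p),((p.min(0)+p.max(0))/2).round(3) if len(p) else '', p.max(0)-p.min(0) if len(p) else '')
E
```

```text
shift [ 0.2338 -0.0862  0.149 ] turn [ 0.001 -0.    -0.   ] t 10.53
142 [ 0.62  -0.209  0.105] [0.03494083 0.0360816  0.01769816]
```

>>> move_arm(deltas=[0.055,-0.02,0,0,0,0,0.65,0.11,-0.04,0,0,0,0,0.65,0.165,-0.06,0,0,0,0,0.65,0.21,-0.078,0.01,0,0,0,0.65,0.232,-0.085,0.03,0,0,0,0.65,0.235,-0.086,0.07,0,0,0,0.65,0.235,-0.086,0.11,0,0,0,0.65,0.235,-0.086,0.14,0,0,0,0.65,0.235,-0.086,0.149,0,0,0,0.65,0.235,-0.086,0.149,0,0,0,0.65,0.235,-0.086,0.149,0,0,0,0.1,0.235,-0.086,0.149,0,0,0,0.1])

```text
t: 12.08
tool_pos: [0.4157, 0.3471, 0.0912]
orientation: [2.221, 2.221, 0.004]
force: [-0.2, 0.4, 0.1]
opening: 0.0452
gripper_force: 0.0
```

>>> move_arm(deltas=[0,0,0,0,0,0,0.1,0,0,0,0,0,0,0.1,0,0,0,0,0,0,0.1,0,0,-0.008,0,0,0,0.1,0,0,-0.02,0,0,0,0.1,0,0,-0.025,0,0,0,0.1])

```text
t: 12.82
tool_pos: [0.4152, 0.3469, 0.1159]
orientation: [2.221, 2.221, 0.002]
force: [-0.2, -0.2, -0.1]
opening: 0.0336
gripper_force: 15.0
```

```bash
python3 go.py 0.623 -0.146 0.29
```

```text
shift [-0.4927  0.208  -0.1742] turn [ 0.001 -0.001  0.   ] t 12.82
```

>>> move_arm(deltas=[0,0,-0.02,0,0,0,0.1,0,0,-0.06,0,0,0,0.1,-0.005,0,-0.11,0,0,0,0.1,-0.025,0.01,-0.15,0,0,0,0.1,-0.06,0.025,-0.17,0,0,0,0.1,-0.105,0.044,-0.174,0,0,0,0.1,-0.155,0.065,-0.174,0,0,0,0.1,-0.205,0.087,-0.174,0,0,0,0.1,-0.255,0.108,-0.174,0,0,0,0.1,-0.305,0.129,-0.174,0,0,0,0.1,-0.355,0.15,-0.174,0,0,0,0.1,-0.405,0.171,-0.174,0,0,0,0.1])

```text
t: 14.32
tool_pos: [0.5862, -0.0602, 0.289]
orientation: [2.221, 2.221, 0.001]
force: [0.5, 0.8, -1.0]
opening: 0.0335
gripper_force: 15.0
```

```bash
python3 go.py 0.623 -0.146 0.095
```

```text
shift [-0.0858  0.0367  0.194 ] turn [ 0. -0. -0.] t 14.32
```

>>> move_arm(deltas=[-0.04,0.017,0,0,0,0,0.1,-0.07,0.03,0,0,0,0,0.1,-0.084,0.036,0.015,0,0,0,0.1,-0.086,0.037,0.05,0,0,0,0.1,-0.086,0.037,0.1,0,0,0,0.1,-0.086,0.037,0.145,0,0,0,0.1,-0.086,0.037,0.178,0,0,0,0.1,-0.086,0.037,0.191,0,0,0,0.1,-0.086,0.037,0.195,0,0,0,0.1,-0.086,0.037,0.195,0,0,0,0.1])

```text
t: 15.58
tool_pos: [0.6234, -0.1443, 0.0946]
orientation: [2.22, 2.221, 0.001]
force: [0.3, 0.0, -0.1]
opening: 0.0334
gripper_force: 15.0
```

>>> move_arm(deltas=[0,0,0.001,0,0,0,0.3,0,0,0.001,0,0,0,0.6,0,0,0.001,0,0,0,0.6,0,0,-0.03,0,0,0,0.6,0,0,-0.085,0,0,0,0.65,0.01,-0.002,-0.13,0,0,0,0.7,0.05,-0.01,-0.145,0,0,0,0.7,0.1,-0.019,-0.145,0,0,0,0.7,0.155,-0.029,-0.145,0,0,0,0.7,0.21,-0.039,-0.145,0,0,0,0.7,0.265,-0.049,-0.145,0,0,0,0.7,0.32,-0.059,-0.145,0,0,0,0.7])

```text
t: 17.08
tool_pos: [0.5633, 0.1772, 0.2389]
orientation: [2.221, 2.221, 0.001]
force: [0.6, 0.2, -0.7]
opening: 0.0655
gripper_force: 0.0
```

```bash
python3 go.py 0.517 0.430 0.028; python3 - <<'E'
from h import *
im,W=cloud("top"); A=W.reshape(-1,3);p=A[(abs(A[:,0]-.62)<.08)&(abs(A[:,1]+.18)<.09)&(A[:,2]>.09)&(A[:,2]<.13)]
for q in (p[p[:,1]<-.178],p[p[:,1]>-.178]): print(len(q),((q.min(0)+q.max(0))/2).round(3), q.max(0)-q.min(0))
E
```

```text
shift [ 0.2528 -0.0464  0.2109] turn [ 0.001 -0.    -0.   ] t 17.07
142 [ 0.62  -0.21   0.103] [0.03469406 0.03564924 0.02178401]
138 [ 0.621 -0.146  0.105] [0.03274112 0.03417316 0.01648502]
```

Both tubes stand in the bin. Next is the bottle.

>>> move_arm(deltas=[0.055,-0.01,0,0,0,0,0.7,0.11,-0.02,0,0,0,0,0.7,0.165,-0.03,0,0,0,0,0.7,0.22,-0.041,0.01,0,0,0,0.7,0.248,-0.045,0.03,0,0,0,0.7,0.254,-0.046,0.07,0,0,0,0.7,0.254,-0.046,0.12,0,0,0,0.7,0.254,-0.046,0.17,0,0,0,0.7,0.254,-0.046,0.2,0,0,0,0.7,0.254,-0.046,0.211,0,0,0,0.7,0.254,-0.046,0.211,0,0,0,0.7,0.254,-0.046,0.211,0,0,0,0.2])

```text
t: 18.62
tool_pos: [0.5192, 0.4304, 0.03]
orientation: [2.221, 2.221, 0.005]
force: [0.3, 1.2, -0.1]
opening: 0.0595
gripper_force: 0.0
```

>>> move_arm(deltas=[0,0,0,0,0,0,0.2,0,0,0,0,0,0,0.2,0,0,0,0,0,0,0.2,0,0,0,0,0,0,0.2,0,0,-0.008,0,0,0,0.2,0,0,-0.025,0,0,0,0.2,0,0,-0.03,0,0,0,0.2])

```text
t: 19.5
tool_pos: [0.5189, 0.4303, 0.06]
orientation: [2.221, 2.221, 0.005]
force: [0.8, -0.0, -0.2]
opening: 0.0392
gripper_force: 14.9
```

```bash
python3 go.py 0.443 -0.211 0.24
```

```text
shift [-0.6409 -0.0754 -0.1812] turn [ 0.003 -0.002 -0.   ] t 19.5
```

>>> move_arm(deltas=[0,0,-0.02,0,0,0,0.2,0,0,-0.06,0,0,0,0.2,-0.005,0,-0.11,0,0,0,0.2,-0.025,-0.003,-0.15,0,0,0,0.2,-0.065,-0.008,-0.175,0,0,0,0.2,-0.115,-0.014,-0.18,0,0,0,0.2,-0.17,-0.02,-0.18,0,0,0,0.2,-0.225,-0.026,-0.18,0,0,0,0.2,-0.28,-0.033,-0.18,0,0,0,0.2,-0.335,-0.039,-0.18,0,0,0,0.2,-0.39,-0.046,-0.18,0,0,0,0.2,-0.445,-0.052,-0.18,0,0,0,0.2])

```text
t: 21.0
tool_pos: [0.4653, -0.0171, 0.239]
orientation: [2.22, 2.221, 0.002]
force: [0.6, 0.4, -1.5]
opening: 0.039
gripper_force: 14.9
```

```bash
python3 go.py 0.443 -0.211 0.034
```

```text
shift [-0.1938 -0.0227  0.205 ] turn [0.002 0.    0.   ] t 21.0
```

>>> move_arm(deltas=[-0.055,-0.006,0,0,0,0,0.2,-0.11,-0.013,0,0,0,0,0.2,-0.155,-0.018,0,0,0,0,0.2,-0.183,-0.022,0.01,0,0,0,0.2,-0.192,-0.023,0.04,0,0,0,0.2,-0.192,-0.023,0.085,0,0,0,0.2,-0.192,-0.023,0.135,0,0,0,0.2,-0.192,-0.023,0.175,0,0,0,0.2,-0.192,-0.023,0.197,0,0,0,0.2,-0.192,-0.023,0.204,0,0,0,0.2,-0.192,-0.023,0.205,0,0,0,0.2,-0.192,-0.023,0.205,0,0,0,0.2])

```text
t: 22.5
tool_pos: [0.4438, -0.2081, 0.0341]
orientation: [2.22, 2.22, 0.001]
force: [0.2, 0.5, -0.7]
opening: 0.0387
gripper_force: 15.0
```

>>> move_arm(deltas=[0,0,0.001,0,0,0,0.4,0,0,0.001,0,0,0,0.68,0,0,0.001,0,0,0,0.68,0,0,-0.03,0,0,0,0.68,0,0,-0.08,0,0,0,0.68,0,0,-0.135,0,0,0,0.68,0.015,0.006,-0.18,0,0,0.02,0.6,0.055,0.022,-0.2,0,0,0.04,0.6,0.1,0.04,-0.2,0,0,0.06,0.6,0.15,0.06,-0.2,0,0,0.07,0.6,0.2,0.08,-0.2,0,0,0.085,0.6,0.25,0.1,-0.2,0,0,0.085,0.6])

```text
t: 24.0
tool_pos: [0.5432, 0.0442, 0.2328]
orientation: [2.314, 2.124, 0.0]
force: [1.3, 0.5, 0.1]
opening: 0.0556
gripper_force: 0.0
```

>>> move_arm(deltas=[0.03,0.012,0,0,0,0,0.6,0.04,0.012,0,0,0,0,0.6,0.04,0.012,0,0,0,0,0.6])

```text
t: 24.38
tool_pos: [0.5578, 0.0814, 0.2324]
orientation: [-2.313, -2.126, 0.001]
force: [0.2, -0.3, -0.6]
opening: 0.056
gripper_force: 0.0
```

```bash
python3 - <<'E'
from h import *
im,W=cloud("wrist"); A=W.reshape(-1,3)
p=A[(abs(A[:,0]-.557)<.03)&(abs(A[:,1]-.08)<.07)&(A[:,2]>.148)&(A[:,2]<.17)]
print("bar",len(p),((p.min(0)+p.max(0))/2).round(4),(p.max(0)-p.min(0)).round(3),cv2.minAreaRect((p[:,:2]*1000).astype(np.float32)) if len(p) else "")
b,V=cloud("top"); A=V.reshape(-1,3)
q=A[(abs(A[:,0]-.443)<.06)&(abs(A[:,1]+.21)<.08)&(A[:,2]>.06)&(A[:,2]<.1)]
print("cap",len(q),((q.min(0)+q.max(0))/2).round(4),(q.max(0)-q.min(0)).round(3))
c,_=cloud("side")
cv2.imwrite("pics/p3.png",np.hstack([im,np.vstack([cv2.resize(b[150:290,370:460],(240,210)),cv2.resize(c[120:220,230:360],(240,210))])])[...,::-1])
E
python3 go.py 0.557 0.080 0.151 85.1
```

```text
bar 2305 [0.5576 0.0844 0.1569] [0.019 0.108 0.013] ((557.8374633789062, 84.61203002929688), (108.13880157470703, 9.600489616394043), 84.822998046875)
cap 96 [ 0.4464 -0.2077  0.0715] [0.031 0.029 0.023]
shift [-0.0002 -0.0008  0.0817] turn [-0.     0.    -0.001] t 24.52
```

View pics/p3.png

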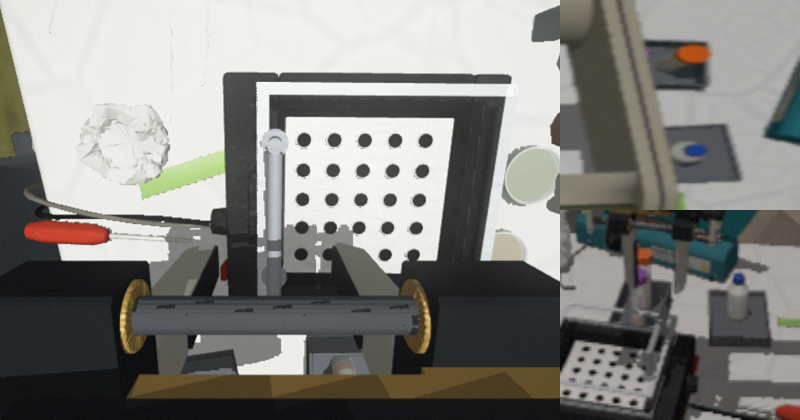

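The wrist view shows the bar at column 275, centred between the fingers (about 205 and 350). The bottle stands in the tray, and the tubes stand in the bin. I descend and pinch the bar.

>>> move_arm(deltas=[0.002,0,0.02,0,0,0,0.55,0.002,0,0.05,0,0,0,0.5,0.002,0,0.073,0,0,0,0.5,0.002,0,0.081,0,0,0,0.5,0.002,0,0.081,0,0,0,0.5,0.002,0,0.081,0,0,0,0,0.002,0,0.081,0,0,0,0,0.002,0,0.081,0,0,0,0,0.002,0,0.081,0,0,0,0,0.002,0,0.081,0,0,0,0,0.002,0,0.081,0,0,0,0,0.002,0,0.081,0,0,0,0], squeeze=20)

```text
t: 26.02
tool_pos: [0.5575, 0.0835, 0.1512]
orientation: [-2.313, -2.124, 0.002]
force: [-6.0, 0.2, 0.5]
opening: 0.0092
gripper_force: 20.0
```

```bash
python3 - <<'E'
from h import *
s=robot.read_state(); print(s["opening"],s["gripper_force"],s["force"].round(1),s["tool_pos"].round(4))
# rows: pivot at bar (b mm behind TCP along tool z), tool tilts by k*lid angle about tool x
b=-(0.156-s["tool_pos"][2]); r=np.hypot(.176,.062); a0=np.arctan2(.062,.176)
for L in np.radians(np.arange(5,46,5)):
    dy=r*(np.cos(a0)-np.cos(a0+L)); up=r*(np.sin(a0+L)-np.sin(a0)); th=.45*L
    # tool z tilts toward front (-y tool) as gripper body leans rearward (turn +x: z->-y)
    zy,zz=-np.sin(th),np.cos(th)
    print(round(np.degrees(L)),np.round([dy+(-b)*zy, -up+(-b)*(zz-1),th],4))
E
```

```text
0.009150554570187427 19.998640716075897 [-6.   0.2  0.5] [0.5575 0.0835 0.1512]
5 [ 0.0059 -0.0151  0.0393]
10 [ 0.0131 -0.0296  0.0785]
15 [ 0.0215 -0.0435  0.1178]
20 [ 0.0311 -0.0565  0.1571]
25 [ 0.0418 -0.0687  0.1963]
30 [ 0.0535 -0.0798  0.2356]
35 [ 0.0661 -0.0899  0.2749]
40 [ 0.0795 -0.0989  0.3142]
45 [ 0.0937 -0.1066  0.3534]
```

>>> move_arm(deltas=[0,0.003,-0.0076,0.02,0,0,0,0,0.006,-0.015,0.04,0,0,0,0,0.0094,-0.0225,0.06,0,0,0,0,0.013,-0.0296,0.08,0,0,0,0,0.0172,-0.0366,0.1,0,0,0,0,0.0215,-0.0435,0.12,0,0,0,0,0.0262,-0.05,0.14,0,0,0,0,0.031,-0.0565,0.16,0,0,0,0,0.0364,-0.0627,0.18,0,0,0,0,0.0418,-0.0687,0.2,0,0,0,0,0.0475,-0.0744,0.22,0,0,0,0,0.0535,-0.08,0.24,0,0,0])

```text
t: 27.52
tool_pos: [0.6126, 0.0784, 0.2327]
orientation: [-2.177, -1.999, 0.241]
force: [-1.6, -0.8, -0.9]
opening: 0.009
gripper_force: 20.0
```

```bash
python3 - <<'E'
from h import *
s=robot.read_state(); R=Ro.from_rotvec(s["orientation"]).as_matrix(); print(s["opening"],s["gripper_force"],s["force"].round(1),s["tool_pos"].round(4))
z=R[:,2]; bar=s["tool_pos"]-.0048*z; print("bar",bar.round(4),"tilt",np.arccos(-z[2]))
h=np.array([np.cos(-.085),np.sin(-.085),0]); bar0=np.array([.5575,.0835,.156]); r=np.hypot(.176,.062); a0=np.arctan2(.062,.176)
H=bar0+.176*h-[0,0,.062]; d=bar-H; print("lid",np.degrees(np.arctan2(d[2],-d@h)-a0),"r",np.hypot(d[2],d@h),r)
for L in np.radians([32.5,35,37.5,40,42.5,45]):
    B=H+r*(-np.cos(a0+L)*h+np.array([0,0,np.sin(a0+L)])); G=Ro.from_rotvec(-np.cross(h,[0,0,1])*0).as_matrix()
    th=.45*L; zt=-np.sin(th)*h-np.cos(th)*np.array([0,0,1]); print(round(np.degrees(L),1),np.round(R.T@(B+.0048*zt-s["tool_pos"]),4),"turn",round(th-np.arccos(-z[2]),3))
E
```

```text
0.009034114439873403 19.99780923128128 [-1.6 -0.8 -0.9] [0.6126 0.0784 0.2327]
bar [0.6137 0.0783 0.2373] tilt 0.2393298134480142
lid 30.7679838824764 r 0.18662098308269104 0.18660117898877274
32.5 [ 0.0004  0.0034 -0.0045] turn 0.016
35.0 [ 0.0004  0.0084 -0.0108] turn 0.036
37.5 [ 0.0004  0.0138 -0.0168] turn 0.055
40.0 [ 0.0004  0.0194 -0.0226] turn 0.075
42.5 [ 0.0004  0.0252 -0.0282] turn 0.094
45.0 [ 0.0004  0.0313 -0.0335] turn 0.114
```

The lid follows cleanly, now at 30.8 degrees with the bar radius as expected. I raise it the rest of the way to 45 degrees and hold.

>>> move_arm(deltas=[0,0.0034,-0.0045,0.016,0,0,0,0,0.0084,-0.0108,0.036,0,0,0,0,0.0138,-0.0168,0.055,0,0,0,0,0.0194,-0.0226,0.075,0,0,0,0,0.0252,-0.0282,0.094,0,0,0,0,0.029,-0.0316,0.105,0,0,0,0,0.0313,-0.0335,0.114,0,0,0,0,0.0313,-0.0335,0.114,0,0,0,0,0.0313,-0.0335,0.114,0,0,0,0,0.0313,-0.0335,0.114,0,0,0,0,0.0313,-0.0335,0.114,0,0,0,0,0.0313,-0.0335,0.114,0,0,0])

```text
t: 29.02
tool_pos: [0.6496, 0.0751, 0.2571]
orientation: [-2.108, -1.935, 0.346]
force: [-4.0, -3.7, 3.4]
opening: 0.009
gripper_force: 20.0
```

```bash
python3 - <<'E'
from h import *
s=robot.read_state(); R=Ro.from_rotvec(s["orientation"]).as_matrix(); print(s["opening"],s["gripper_force"],s["force"].round(1),s["tool_pos"].round(4))
z=R[:,2]; bar=s["tool_pos"]-.0048*z
h=np.array([np.cos(-.085),np.sin(-.085),0]); a0=np.arctan2(.062,.176)
d=bar-(np.array([.5575,.0835,.156])+.176*h-[0,0,.062]); print("lid",np.degrees(np.arctan2(d[2],-d@h)-a0),"r",np.hypot(d[2],d@h))
c,_=cloud("side"); b,_=cloud("top")
cv2.imwrite("pics/end.png",np.hstack([cv2.resize(c[100:330,190:390],(520,598)),cv2.resize(b[140:300,370:445],(280,598))])[...,::-1])
E
```

```text
0.009007837537050319 19.997591078281403 [-4.  -3.7  3.4] [0.6496 0.0751 0.2571]
lid 44.57251452993634 r 0.18651425609853212
```

View pics/end.png

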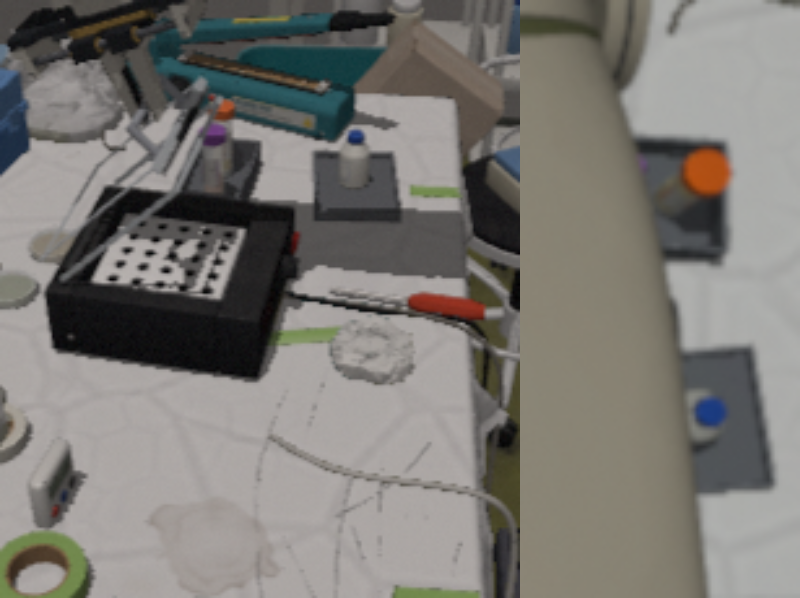

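The side view shows the lid half open with the fingers on its bar at (190,95). The tubes are upright in the bin at (220,150), the bottle is upright in the tray at (355,160), and the timer and screwdriver are where they were. Handing in.

```bash
python3 -c "
from plant import robot
print(robot.close_job())"
```

```text
the job is handed in; nothing more can be done
None
```

The job is handed in at about 29 s of the 72 s allowed: both tubes stand in the deep bin, the bottle stands in the shallow tray, and the lid is held by its bar at about 44.6 degrees; no verdict was returned.

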